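# Take the tube holder off the blood mixer

### The job

The white tube holder on the tube mixer has to come off for disinfection. Its black clamp knob has a left-hand thread, so loosen it by turning it clockwise (seen from above) until you feel it come to its stop, without straining it past that; then raise the holder just clear of the platform's ridges, draw it straight out from under the washer by its fin without forcing it against the mixer, and set it gently, upright and flat, in the empty steel tray. Keep the holder upright all the way and leave everything else where it stands.

Things in the scene. Friction and masses are not known exactly. Their poses are not given: they have to be found in the camera images.
- knob_grip (a point): Centre of the black ribbed rim of the round clamp knob: 38 mm wide, 24 mm high, grip at any yaw. LEFT-HAND thread: clockwise from above it loosens, rising 2.55 mm per rad; anticlockwise it soon clamps hard. Stays put. It turns at 0.2 N m for 1.5 to 2.25 rad, more than one grip, to a solid stop: there it is 90 mm above the mixer's underside (at first 84.4 to 86.3 mm). Its x axis turns with the rim.
- knob_hub (a point): Centre of the grey disc on top of the knob, the end of the threaded hub, 12 mm above the rim's centre; its x axis (white mark) turns with the thread. The rim drives the hub through a torsion spring of 1.5 N m per rad: the rim leads by 0.13 rad while the thread runs, and winds up once the hub is at its stop. Wound more than 0.42 rad (24 degrees, 0.63 N m) against the hub, the knob is strained.
- washer_under (a point): Centre of the underside of the knob's steel washer (32 mm wide, 3 mm thick), 22 mm below the knob's centre. It rises with the knob but does not turn, and keeps the holder's foot down: at first it lies 0.4 to 2.3 mm above it. At the knob's stop it stands about 6 mm above the foot. The 8 mm stud runs down through it to the platform.
- mixer: Tube mixer, grey box 180 (x) x 120 (y) x 50 mm, fixed; origin at the centre of its underside. Its aluminium platform, top at z = 56 mm, bears the holder's foot; the knob's stud is at x = +45 mm, y = 0. Ridges 3.8 mm high stand across the -x end of the foot and along both sides, 1.5 mm play: the foot leaves only when raised more than that and drawn towards the mixer's -x. Its dial is not used.
- holder_grip (a point): Grip point on the upright fin of the loose white tube holder (0.15 to 0.3 kg): fin 12 mm thick (y), 32 mm long (x), its top 17 mm above the point. Below, 23 mm down, is the top of a block 36 x 70 mm with two 16 mm tube wells at y = +-21 mm. The point is 63 mm above the foot's underside. Holder axes: x from fin to knob (80 mm to the knob's axis when in place), z up; drawn out along -x.
- holder_foot (a point): Centre of the underside of the holder's foot, a plate 120 (x) x 60 (y) x 6 mm; the grip point is at x = -40 mm, y = 0 of it. Its +x end is a fork, slot 12 mm wide and open to +x, round the stud under the washer. The foot is clear of the washer once drawn 36 mm along -x. In place it is at x = +5, y = 0, z = 56 mm of the mixer.
- tray: Empty open steel tray fixed to the table, 200 (x) x 140 (y) x 22 mm high, walls and floor 3 mm, origin at the centre of its underside. The holder's foot fits flat inside, its length along the tray's x.
- dropper_bottle: Small white dropper bottle with blue cap, 24 mm across, 60 mm high, stands loose; origin at its underside. Bystander.
- vial_1: Small brown vial, 22 mm across, 53 mm high, stands loose; origin at its underside. Bystander.
- label_roll: White label roll, 68 mm across, 26 mm high, lies loose; origin at its underside. Bystander.
- stapler: Black stapler, 36x128x47 mm, lies loose; origin at its underside. Bystander.
- stamp: Wooden hand stamp, 27x46x70 mm, stands loose; origin at its underside. Bystander.

How it is judged (in metres and radians):
On the way, in this order (a step that is already met when the one before it is completed fails the run):
1. the knob is loosened clockwise to its stop (at least 5.6 mm above its tightest place) with the holder still in its place (z of knob_grip in the frame of mixer above 0.0896 m and x of holder_foot in the frame of mixer above 0 m and z of holder_foot in the frame of mixer below 0.0585 m), for 0.2 s.
2. the holder is drawn out from under the washer, clear of the mixer (x of holder_foot in the frame of mixer below -0.033 m and contact force between holder and mixer below 0.3 N), for 0.2 s.
At the end, for the whole second after the job is handed in: The holder stands released and at rest in the tray: its foot flat on the tray's floor (centre of its underside within 3 mm of the 3 mm floor, 60 mm lengthwise and 50 mm crosswise of the tray's centre, tilt under 0.05 rad); the knob is still loosened (at least 4.3 mm above its tightest place) (z of holder_foot in the frame of tray between 0 and 0.006 m and x of holder_foot in the frame of tray between -0.06 and 0.06 m and y of holder_foot in the frame of tray between -0.05 and 0.05 m and angle between holder_foot's own z axis and vertical below 0.05 rad and distance of holder_foot from where it was at the start of the episode above 0.1 m and z of knob_grip in the frame of mixer above 0.0883 m); the robot touches nothing.
It fails at once if the knob is strained: its rim wound more than 0.42 rad against its hub (0.63 N m) (angle between the x axis of knob_grip and the x axis of knob_hub, either way round above 0.42 rad).
It fails at once if the holder is forced against the mixer, its ridges, stud, washer or knob with more than 40 N (knob tightened, holder wrenched while clamped) (contact force between holder and mixer above 40 N).
It fails at once if the holder is put down on the tray with more than 50 N (contact force between holder and tray above 50 N).
It fails at once if the holder is tipped more than 0.4 rad (angle between holder_foot's own z axis and vertical above 0.4 rad).
It fails at once if a bystander is moved more than 15 mm (distance of any of dropper_bottle, vial_1, label_roll, stapler, stamp from where it was at the start of the episode above 0.015 m).
It also fails if it takes over 72 s, if anything falls off the work surface, if the arm or the gripper's body presses on something with over 40 N, if the wrist force passes 120 N, or if a joint passes its speed limit or range.

### The arm

A 6-joint arm with a two-finger parallel gripper is mounted at the origin on a cart in front of the work surface, level with it; the furniture and walls round the work are solid. World frame = base frame: x ahead of the robot, y to its left, z up, the work surface at z = 0. Lengths are in mm, angles in rad, forces in N, time in s.
With the tool pointing down it reaches from about 300 to 850 mm from the base axis. Payload 5.4 kg.
Tool frame: the origin (TCP) lies on the front face of the gripper's body, between the roots of the fingers; the fingertips stand 73 mm ahead of it and the grasp point (between the pads) lies 54 mm ahead of it (manip.tip_extent is the distance from the TCP to the fingertips, in mm); z points along the fingers, y is the line along which they close (so a half turn about z gives the same grasp; the last joint's range is limited). The gripper opens to 85 mm and grips with 20 to 120 N. Pads are 22 mm wide; open, the fingers measure 114 mm over their backs; the gripper's body (76 mm by 85 mm) begins 54 mm behind the grasp point. The pads swing forward as they close: fully open they stand 13 mm farther back than shut.
Start: joints at [-1.479, 0.158, 1.597, -0, 1.386, -0.21], TCP at [170.889, -549.003, 303.899] pointing down, gripper open.
Joint ranges: [-2.91, 2.91], [-0.94, 2.29], [0.18, 2.7], [-1.29, 4.43], [0.17, 2.64], [-3, 3]. Speed limits (rad/s): [2.57, 2.57, 3.14, 3.14, 3.14, 3.14].

### API

Orientations are given as a unit quaternion [w, x, y, z].
In Python, from station import telemetry, viewer, ticket, manip gives the robot as it stands.
- The arm moves only by the tool carry_out, never from a script. Its arguments are lists of equal length, an entry for each row: "grip": the closure, from 0 (fully open) to 1 (shut); "dp": the shift along the tool's x, y, z normalised to -1 to 1, where 1 is 20 cm, a list of three; "rot": the turn, a rotation vector about the tool's x, y, z normalised to -1 to 1, where 1 is 45 degrees, a list of three. A call has exactly 10 rows; each row is the pose to reach, as a shift and turn from the pose commanded when the call began, along the tool's axes at that moment; what a row does not reach only later rows make up. A row lasts 1/10 s, in which the tool goes at most 50 mm and 8.59 degrees, less where a joint would pass 70% of its speed; a pose out of reach is approached as far as the arm can. A call with a number of a shift or a turn outside -1 to 1 is refused whole. A call with a gripper value outside its range is refused whole. The fingers move at their own pace and stop on an object; "grip_force" is the grip in N (left out, the last holds). Time passes only in rows, so rows that repeat a pose let the fingers close, or fill a call up. It gives the time, the measured TCP pose, the force, the opening and the grip force at its end, in the units of the state.
- telemetry.state(): the state, without advancing time (a new reading comes with each control period).
- viewer.read_camera(name): name is "side" or "top"; returns a dict with "frame" (400x640x3 uint8, red, green, blue), "z_map" (400x640 float32, mm along the optical axis (not along the pixel's ray), 0 where there is no reading), "K" (3x3 intrinsics, pixels), "distortion" ([k1, k2, p1, p2, k3] as OpenCV has them; the pictures are not rectified), "R" (3x3) and "t" (3): a world point X has camera coordinates R X + t. Camera axes: x right, y down, z forward; pixel columns grow to the right and rows downward; lengths in mm; the calibration is good to about 2 mm. A picture is of the moment at which its call begins.
- ticket.finish_job(): hands the job in; it is judged then, once.
The state is a dict: "time": time; "q": joint angles; "joint_velocities": joint speeds; "joint_torque": joint torques, N m; "position": TCP position; "ee_rot": TCP orientation; "contact_force": force on the tool from outside, world axes, zero at the start; "wrist_torque": the same for the moment, N m; "width": finger opening in mm; "gripper_force": force on a finger pad.
Only numpy, scipy, OpenCV 4.12 (cv2) and the standard library are available. Lean on these libraries where they do the work, as an engineer would, in place of code of your own. Each camera call takes 0.05 s, during which the arm holds its last target. There are 200 camera calls.

## Working session

There is one attempt and no reset: what is moved stays moved. The work goes in short steps, Python scripts to look and compute and a tool call to move; the robot and the scene stay as the last step left them, time stands still between calls to the robot, and variables do not carry over. Pictures are saved under pics/ and viewed, at most 10 in all, crops included, and the job is handed in when it is done.

Besides the shell and the picture viewer there is one more tool, called after "Request:" by a JSON object that holds its "method" and its "body", one argument or row to a line. carry_out: Moves the arm, as the interface text tells. Its arguments: {"type":"object","properties":{"grip":{"type":"array"},"dp":{"type":"array"},"rot":{"type":"array"},"grip_force":{"type":"number"}},"required":["grip","dp","rot"]}

```bash
mkdir -p pics; python3 - <<'E'
from station import telemetry, viewer, manip
import cv2, numpy as np
print(telemetry.state(), manip.tip_extent)
for n in("side","top"):
    c=viewer.read_camera(n); cv2.imwrite(f"pics/{n}0.png",c["frame"][:,:,::-1]); np.savez(n+"0.npz",**c)
    print(n,c["K"],c["distortion"],c["R"],c["t"])
E
```

```text
{'time': 0.0, 'q': array([-1.47907067e+00,  1.59074849e-01,  1.59825549e+00, -1.00668415e-05,
        1.38621339e+00, -2.10071769e-01]), 'joint_velocities': array([ 4.60431331e-05, -2.44990325e-04,  3.14900058e-04,  1.42883106e-03,
        1.97064151e-03,  1.24543209e-03]), 'joint_torque': array([ 5.16054843e-04, -3.95994973e+01, -3.31430697e+01, -1.25725942e-04,
        8.51172663e-03, -2.26085497e-07]), 'position': array([ 170.85959117, -548.52863386,  302.89063216]), 'ee_rot': array([-9.74124071e-04,  9.88635766e-01,  1.50327542e-01,  5.27535805e-05]), 'contact_force': array([-1.03857901,  0.09090633,  0.09277138]), 'wrist_torque': array([ 0.02122027, -0.03038131, -0.04025629]), 'gripper_force': 0.0, 'width': 85.3779734642211} 72.6
side [[475.38630579   0.         306.96037116]
 [  0.         475.38630579 193.24427161]
 [  0.           0.           1.        ]] [-0.03007096  0.          0.          0.          0.        ] [[ 0.99583506 -0.08984481 -0.01550636]
 [-0.05585088 -0.46671226 -0.88264395]
 [ 0.07206397  0.87983383 -0.46978634]] [-578.25120341  144.22121419 1074.26056039]
top [[364.25453626   0.         312.87473777]
 [  0.         364.25453626 205.69344912]
 [  0.           0.           1.        ]] [-0.03490848  0.          0.          0.          0.        ] [[ 0.01490411 -0.99924518  0.03587398]
 [-0.99869359 -0.01663052 -0.04831711]
 [ 0.04887724 -0.03510699 -0.99818761]] [ -1.03292806 568.22020987 931.08099782]
```

View pics/top0.png

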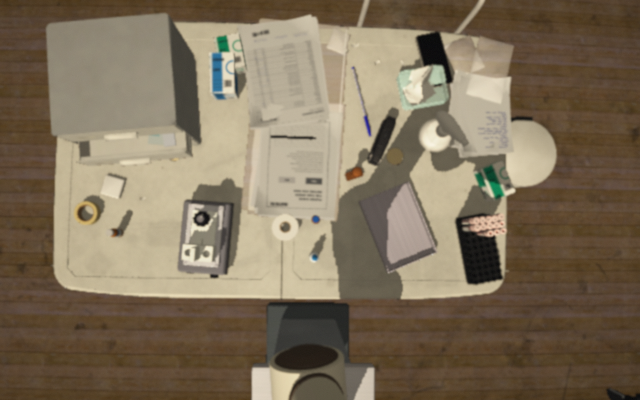

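View pics/side0.png

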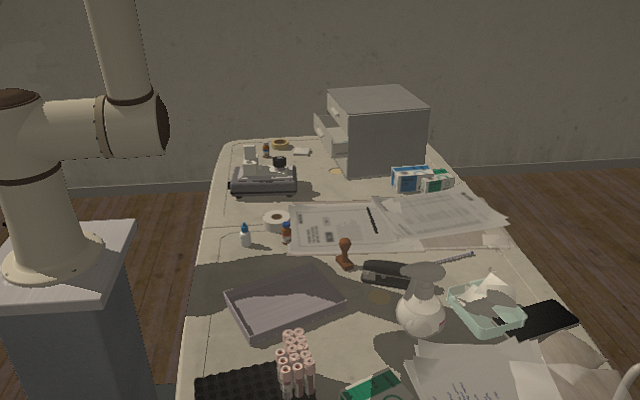

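```bash
cat > h.py <<'E'
import numpy as np, cv2
def ray(c,uv):
    p=cv2.undistortPoints(np.asarray(uv,float).reshape(-1,1,2),c["K"],c["distortion"])[:,0]
    d=np.c_[p,np.ones(len(p))]@c["R"]; return -c["R"].T@c["t"],d   # d scaled to unit depth
def onplane(c,uv,z):
    o,d=ray(c,uv); return o+d*((z-o[2])/d[:,2])[:,None]
def cloud(c):
    v,u=np.mgrid[:400,:640]; o,d=ray(c,np.c_[u.ravel(),v.ravel()])
    return (o+d*c["z_map"].reshape(-1,1)).reshape(400,640,3)
def px(c,X):
    r,_=cv2.Rodrigues(c["R"]); return cv2.projectPoints(np.asarray(X,float).reshape(-1,1,3),r,c["t"],c["K"],c["distortion"])[0][:,0]
E
python3 - <<'E'
from h import *
t=dict(np.load("top0.npz")); s=dict(np.load("side0.npz"))
P=cloud(t);Q=cloud(s)
def crop(c,x0,y0,x1,y1,k): return cv2.resize(c["frame"][y0:y1,x0:x1,::-1],None,fx=k,fy=k,interpolation=cv2.INTER_CUBIC)
a=crop(t,165,180,265,290,4);b=crop(s,215,130,315,210,4)
im=np.zeros((440,800,3),np.uint8);im[:440,:400]=a;im[:320,400:]=b;cv2.imwrite("pics/m.png",im)
np.set_printoptions(linewidth=200,suppress=True)
print("top z, rows 200-276 step4, cols 172-240 step4");print(P[196:280:3,172:240:3,2].round().astype(int))
for n,uv in dict(mixer=(207,237),tray=(398,227),knob=(202,218)).items(): print(n,P[uv[1],uv[0]])
for n,C in(("T",P),("S",Q)):
    m=(C[...,2]>44)&(C[...,2]<54)&(C[...,0]>200)&(C[...,0]<620)&(C[...,1]>150)&(C[...,1]<450)
    x=C[m][:,:2].astype(np.float32);print(n,m.sum(),cv2.minAreaRect(x))
    m=(C[...,2]>14)&(C[...,2]<28)&(C[...,0]>300)&(C[...,0]<680)&(C[...,1]<-100)&(C[...,1]>-420)
    x=C[m][:,:2].astype(np.float32);print(n,m.sum(),cv2.minAreaRect(x))
E
```

```text
top z, rows 200-276 step4, cols 172-240 step4
[[ -1   0   4   2  -2   0   2   0   0   3   2  -1   2  -2  -1   0   1   0   2   0   0   0  -2]
 [  1  -1   0   2   0  43  25   2   3  -1   1   1  -1   0   2  -1   3   2   1   1   3   3   1]
 [  0   4   0   0  48  51  51  49  52  50  51  46  50  50  46  51  43  43  44   2  -3   0   1]
 [  0  -1   2   1  51  50  58  57  55  58  57  55  53  58  56  52  51 957  50  50  36  -1   2]
 [  2   3   3   0  51  51  60  58  54  56  55  56  59  59  56  56  58  56  53  50  39   1   2]
 [  2   2   4   1  53  50  58  64  62  95  79  85  64  65  60  55  57  58  50  50  34   1   0]
 [  0   4   2   0  49  49  55  63  98  97  97  95  88  62  63  63  55  58  53  48  30  -1   1]
 [  1   5   1   3  51  51  54  97  96  98 103  97  94  62  62  60  57  53  50  49  24   1   1]
 [  0  -2   0   1  52  55  53  59 100  98 100  97  95  65  64  60  58  49  51  51  24   1   4]
 [  3   1   0   0  50  56 957  62  97  96  98  96  87  61  63  60  59  52  52  47  25   2   1]
 [  0  -2   2  47  53  56  57  64  60  65  96  65  63 957  62  61  56  51  50  45  -1   0   0]
 [ -1  -2
[... 1480 characters left out ...]
7  47  48  28   0   2   1   0]
 [  1   2   2   2   0   1   2   0  -3  -2   2   3   2  41  41  38   2   2   0   0  -1  -3   4]]
mixer [485.21853896 266.43464552  61.36011098]
tray [ 516.05478009 -218.5087909     2.72716367]
knob [530.87789453 269.95802669  98.53317148]
T 1296 ((482.6758117675781, 276.9823913574219), (121.0441665649414, 184.89007568359375), 86.26158905029297)
T 726 ((512.2537841796875, -260.4372253417969), (351.4910583496094, 241.91433715820312), 82.32977294921875)
S 536 ((484.78192138671875, 273.1631164550781), (125.69110870361328, 174.75177001953125), 86.49932098388672)
S 1272 ((494.664306640625, -242.7236785888672), (426.6451721191406, 215.43128967285156), 51.1240119934082)
```

View pics/m.png

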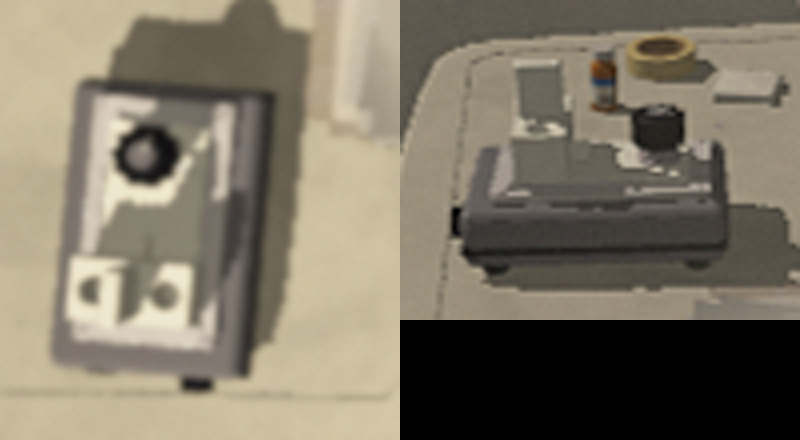

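```bash
python3 - <<'E'
from h import *
np.set_printoptions(suppress=True,precision=1)
for n in("top","side"):
    c=dict(np.load(n+"0.npz"));C=cloud(c)
    X,Y,Z=C[...,0],C[...,1],C[...,2]
    def rep(nm,m,z=None):
        m=cv2.morphologyEx(m.astype(np.uint8),cv2.MORPH_OPEN,np.ones((2,2)))
        k,l,st,ce=cv2.connectedComponentsWithStats(m)
        if k<2: print(nm,"none");return
        i=1+st[1:,4].argmax(); M=l==i
        p=C[M]
        if z is not None:
            v,u=np.nonzero(M); p=onplane(c,np.c_[u,v],z)
        r=cv2.minAreaRect(p[:,:2].astype(np.float32))
        print(n,nm,M.sum(),"mean",p.mean(0),"med z",np.median(Z[M]),"rect",np.round(r[0],1),np.round(r[1],1),round(r[2],2))
    near=lambda x,y,r:(abs(X-x)<r)&(abs(Y-y)<r)
    fr=c["frame"].astype(int); V=fr.max(2)
    rep("knobtop",near(530,272,30)&(Z>90)&(Z<115),97 if n=="top" else None)
    rep("fin",near(450,280,45)&(Z>126)&(Z<147),136 if n=="top" else None)
    rep("block",near(450,280,60)&(Z>88)&(Z<147),None)
    rep("box",near(483,277,130)&(Z>42)&(Z<150),None)
    T=near(512,-220,140)
    rep("tray",T&(Z>10)&(Z<35)); rep("trayall",T&(abs(fr[...,0]-fr[...,2])<25)&(Z<40)&(V<190)&(V>60),3 if n=="top" else None)
    for nm,(x,y) in dict(stamp=(610,-110),stapler=(720,-180),bottle=(420,-10),vial=(515,0),roll=(490,70)).items():
        rep(nm,near(x,y,90)&(Z>12))
E
```

```text
top knobtop 190 mean [527.7 270.8  97. ] med z 96.8739103017304 rect [527.4 271.4] [35.1 35.1] 0.94
top fin 92 mean [448.6 275.9 136. ] med z 135.37123074470196 rect [447.9 275.4] [31.1 13.3] 1.57
top block 438 mean [448.7 274.7 105.9] med z 97.13831041090992 rect [466.5 181.2] [ 53.  296.7] 11.49
top box 3524 mean [483.3 268.7  67.6] med z 57.2686847774055 rect [469.1 193.5] [289.7 192.4] 83.01
top tray 153 mean [ 424.9 -250.2   11.3] med z 4.692024565172005 rect [ 428.9 -254.1] [ 35.1 151. ] 15.87
top trayall 4568 mean [ 496.  -159.7    3. ] med z 2.2430037536519194 rect [ 510.2 -201.9] [277.2 237.5] 0.38
top stamp 102 mean [ 650.8 -100.8   49.3] med z 63.57218162311801 rect [ 653.5 -105.8] [20.5 39.4] 14.03
top stapler 542 mean [ 738.  -170.    42.7] med z 44.73147216316562 rect [ 650.  -101.6] [ 61.1 378.5] 51.05
top bottle 111 mean [493.9  61.9  20.9] med z 25.66598632050932 rect [492.7  60.9] [29.2 31.3] 0.83
top vial 307 mean [510.9  66.1  29.3] med z 26.40775666861464 rect [510.5  64.2] [64.8 46.6] 0.96
top roll 482 mean [510.6  77.4  27.9] med z 26.411513424027873 rect [510.
[... 496 characters left out ...]
4.667799684227646 rect [ 565.3 -518.2] [233.2 798.3] 8.14
side trayall 8744 mean [ 512.4 -204.6    6.2] med z 1.357773882867889 rect [ 513.3 -505.5] [848.6 279.9] 89.89
side stamp 211 mean [ 653.6 -101.    39.7] med z 47.1633203954658 rect [668.7 -67.4] [100.5  22.7] 64.82
side stapler 643 mean [ 719.1 -178.2   38.2] med z 37.23165732612779 rect [ 644.6 -536. ] [829.3  94. ] 77.14
side bottle 138 mean [439.9   0.5  26.5] med z 26.85958720817507 rect [441.7  40.4] [106.3  20.5] 87.82
side vial 439 mean [519.3  33.9  26. ] med z 24.129592391440497 rect [ 503.3 -411.1] [1037.2   66.7] 88.82
side roll 553 mean [518.   44.3  26.4] med z 24.20182472677959 rect [ 503.4 -405. ] [1049.2   66.7] 88.82
```

```bash
cat >> h.py <<'E'
from scipy.spatial.transform import Rotation as Ro
def plan(st,pos,yaw=None,dyaw=None):
    R=Ro.from_quat(np.roll(st["ee_rot"],-1)); x=R.apply([1,0,0]); y0=np.arctan2(x[1],x[0])
    if dyaw is None: dyaw=0 if yaw is None else (yaw-y0+np.pi)%(2*np.pi)-np.pi
    G=Ro.from_euler("z",y0+dyaw)*Ro.from_euler("x",np.pi)
    rv=(R.inv()*G).as_rotvec()
    d=R.inv().apply(np.asarray(pos)-st["position"])
    print("yaw",y0.round(4),"dp",(d/200).round(4),"rot",(rv/(np.pi/4)).round(4))
E
python3 - <<'E'
from h import *
from station import telemetry
np.set_printoptions(suppress=True,precision=2)
t=dict(np.load("top0.npz")); s=dict(np.load("side0.npz"))
# side knob: dark mask
g=s["frame"][150:172,268:292].max(2)
m=(g<45).astype(np.uint8);k,l,st,ce=cv2.connectedComponentsWithStats(m)
i=1+st[1:,4].argmax();print("side knob blob",st[i],ce[i]+[268,150]);
print("pred centre",px(s,[[527.5,271,85.4],[527.5,271,97.4],[527.5,271,73.4]]), "fin top",px(s,[448.5,275.8,136]),"top knob",px(t,[527.5,271,97]))
# tray in top
f=cv2.GaussianBlur(t["frame"],(3,3),0).astype(int);rb=f[...,0]-f[...,2]
m=np.zeros((400,640),np.uint8);m[178:280,350:445]=(rb[178:280,350:445]<14)
m=cv2.morphologyEx(m,cv2.MORPH_OPEN,np.ones((3,3)))
k,l,st,ce=cv2.connectedComponentsWithStats(m);i=1+st[1:,4].argmax();M=l==i
v,u=np.nonzero(M);r=cv2.minAreaRect(np.c_[u,v].astype(np.float32));print("tray px",r,M.sum())
for z in(0,22):
    p=onplane(t,np.c_[u,v],z);print(z,p.mean(0),cv2.minAreaRect(p[:,:2].astype(np.float32)))
a=cv2.resize(t["frame"][170:285,340:450,::-1],None,fx=4,fy=4,interpolation=cv2.INTER_CUBIC)
b=cv2.resize(np.dstack([M*255]*3).astype(np.uint8)[170:285,340:450],None,fx=3,fy=3)
im=np.zeros((460,770,3),np.uint8);im[:,:440]=a;im[:345,440:]=b;cv2.imwrite("pics/tray.png",im)
plan(telemetry.state(),[260,-344,290],dyaw=.695)
E
```

```text
side knob blob [ 5  7 13 11 97] [279.31 162.06]
pred centre [[278.45 161.66]
 [278.26 157.67]
 [278.64 165.62]] fin top [[248.38 145.35]] top knob [[201.69 219.44]]
tray px ((381.913818359375, 229.5344696044922), (67.77880859375, 21.72635841369629), 68.19859313964844) 837
0 [ 527.12 -160.91    0.  ] ((508.9923095703125, -176.20733642578125), (178.6570587158203, 58.182369232177734), 22.476776123046875)
22 [ 527.   -156.27   22.  ] ((509.291015625, -171.21107482910156), (174.54954528808594, 56.84467315673828), 22.47677230834961)
yaw 0.3017 dp [ 0.73 -0.84  0.07] rot [-0.   -0.   -0.88]
```

View pics/tray.png

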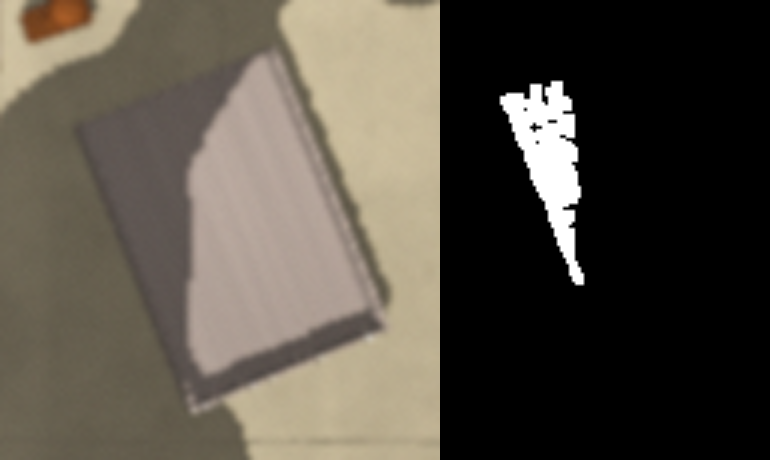

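Request:
{"method": "carry_out", "body": {
  "grip": [0.3,0.3,0.3,0.3,0.3,0.3,0.3,0.3,0.3,0.3],
  "dp": [
    [0.07,-0.08,0.01],
    [0.14,-0.17,0.01],
    [0.22,-0.25,0.02],
    [0.29,-0.34,0.03],
    [0.36,-0.42,0.03],
    [0.44,-0.5,0.04],
    [0.51,-0.59,0.05],
    [0.58,-0.67,0.05],
    [0.66,-0.76,0.06],
    [0.73,-0.84,0.07]
  ],
  "rot": [
    [0,0,-0.09],
    [0,0,-0.18],
    [0,0,-0.26],
    [0,0,-0.35],
    [0,0,-0.44],
    [0,0,-0.53],
    [0,0,-0.62],
    [0,0,-0.7],
    [0,0,-0.79],
    [0,0,-0.88]
  ]
}}

```text
time: 1.1
position: [260.6, -344.0, 289.4]
ee_rot: [-0.0, 0.879, 0.478, 0.0]
contact_force: [0.5, 0.2, -0.7]
width: 59.8
gripper_force: 0.0
```

```bash
python3 - <<'E'
from h import *
from station import telemetry
t=dict(np.load("top0.npz"))
p=onplane(t,[[359.5,202],[408,182],[436,251.5],[388,273]],22);print(p.round(1),p.mean(0).round(1))
for i in range(4): d=p[(i+1)%4]-p[i];print(np.linalg.norm(d[:2]).round(1),np.degrees(np.arctan2(d[1],d[0])).round(1))
st=telemetry.state();print(st["position"],st["width"],st["q"])
plan(st,[350,-140,275],dyaw=.695)
E
```

```text
[[ 579.3 -112.3   22. ]
 [ 633.8 -239.3   22. ]
 [ 453.9 -313.7   22. ]
 [ 397.5 -187.8   22. ]] [ 516.2 -213.3   22. ]
138.2 -66.8
194.7 -157.5
137.9 114.1
196.9 22.6
[ 260.61828855 -343.97860888  289.42753581] 59.75700552756437 [-1.20404100e+00 -2.19010392e-01  1.99458299e+00  1.72465753e-04
  1.36678569e+00 -6.29177065e-01]
yaw 0.9959 dp [ 1.0989 -0.1795  0.0729] rot [-4.000e-04 -9.000e-04 -8.849e-01]
```

Request:
{"method": "carry_out", "body": {
  "grip": [0.3,0.3,0.3,0.3,0.3,0.3,0.3,0.3,0.3,0.3],
  "dp": [
    [0.1,-0.02,0.01],
    [0.2,-0.04,0.01],
    [0.3,-0.06,0.02],
    [0.4,-0.08,0.03],
    [0.5,-0.1,0.03],
    [0.6,-0.12,0.04],
    [0.7,-0.14,0.05],
    [0.8,-0.16,0.05],
    [0.9,-0.18,0.06],
    [1.0,-0.2,0.07]
  ],
  "rot": [
    [0,0,-0.09],
    [0,0,-0.18],
    [0,0,-0.26],
    [0,0,-0.35],
    [0,0,-0.44],
    [0,0,-0.53],
    [0,0,-0.62],
    [0,0,-0.7],
    [0,0,-0.79],
    [0,0,-0.88]
  ]
}}

```text
time: 2.1
position: [336.1, -154.9, 275.5]
ee_rot: [-0.0, 0.665, 0.747, 0.0]
contact_force: [0.2, -0.7, 0.2]
width: 59.9
gripper_force: 0.0
```

```bash
python3 - <<'E'
from h import *
from station import telemetry
st=telemetry.state();print(st["position"],st["width"],st["q"])
plan(st,[440,60,250],dyaw=.695)
E
```

```text
[ 336.13774621 -154.87534559  275.53101711] 59.91120328010784 [-7.61675968e-01 -4.00869719e-01  2.16149632e+00  1.17172067e-06
  1.38142456e+00 -8.77741956e-01]
yaw 1.6869 dp [1.007  0.6403 0.1278] rot [-2.000e-04 -6.000e-04 -8.849e-01]
```

Request:
{"method": "carry_out", "body": {
  "grip": [0.3,0.3,0.3,0.3,0.3,0.3,0.3,0.3,0.3,0.3],
  "dp": [
    [0.1,0.06,0.01],
    [0.2,0.13,0.03],
    [0.3,0.19,0.04],
    [0.4,0.26,0.05],
    [0.5,0.32,0.06],
    [0.6,0.38,0.08],
    [0.7,0.45,0.09],
    [0.8,0.51,0.1],
    [0.9,0.58,0.12],
    [1.0,0.64,0.13]
  ],
  "rot": [
    [0,0,-0.09],
    [0,0,-0.18],
    [0,0,-0.26],
    [0,0,-0.35],
    [0,0,-0.44],
    [0,0,-0.53],
    [0,0,-0.62],
    [0,0,-0.7],
    [0,0,-0.79],
    [0,0,-0.88]
  ]
}}

```text
time: 3.1
position: [440.7, 58.4, 249.3]
ee_rot: [-0.0, 0.372, 0.928, -0.0]
contact_force: [0.1, -0.2, -0.5]
width: 60.0
gripper_force: 0.0
```

```bash
python3 - <<'E'
from h import *
from station import telemetry
st=telemetry.state();print(st["position"],st["width"],st["q"])
plan(st,[528.5,271,222],yaw=3.08)
E
```

```text
[440.71442216  58.42654812 249.26242852] 60.02975351334447 [-1.41272894e-01 -1.40321628e-01  2.00878823e+00 -6.35693844e-06
  1.27402805e+00 -9.48809228e-01]
yaw 2.3783 dp [0.4175 1.0715 0.136 ] rot [-3.000e-04 -1.100e-03 -8.934e-01]
```

Request:
{"method": "carry_out", "body": {
  "grip": [0.3,0.3,0.3,0.3,0.3,0.3,0.3,0.3,0.3,0.3],
  "dp": [
    [0.05,0.12,0.02],
    [0.1,0.24,0.03],
    [0.15,0.36,0.05],
    [0.2,0.48,0.06],
    [0.25,0.6,0.08],
    [0.3,0.72,0.1],
    [0.35,0.84,0.11],
    [0.39,0.93,0.12],
    [0.42,1.0,0.13],
    [0.42,1.0,0.13]
  ],
  "rot": [
    [0,0,-0.1],
    [0,0,-0.2],
    [0,0,-0.31],
    [0,0,-0.41],
    [0,0,-0.51],
    [0,0,-0.61],
    [0,0,-0.71],
    [0,0,-0.81],
    [0,0,-0.89],
    [0,0,-0.89]
  ]
}}

```text
time: 4.1
position: [518.7, 260.9, 223.1]
ee_rot: [-0.001, 0.033, 0.999, 0.0]
contact_force: [0.2, 0.1, 0.5]
width: 60.1
gripper_force: 0.0
```

```bash
python3 - <<'E'
from h import *
from station import telemetry
st=telemetry.state();print(st["position"],st["width"],st["q"],st["wrist_torque"],st["contact_force"])
plan(st,[528.5,271,141],yaw=3.08)
E
```

```text
[518.66071705 260.91308221 223.05433845] 60.08778273456764 [ 2.57935143e-01  2.46245201e-01  1.66061373e+00  3.61211353e-04
  1.23585403e+00 -1.24777629e+00] [0.00126717 0.02073265 0.01885778] [0.21740857 0.08630791 0.45269168]
yaw 3.0764 dp [-0.0463  0.0535  0.4102] rot [-0.     -0.0015 -0.0046]
```

Request:
{"method": "carry_out", "body": {
  "grip": [0.3,0.3,0.3,0.3,0.3,0.3,0.3,0.3,0.3,0.3],
  "dp": [
    [-0.03,0.03,0.0],
    [-0.046,0.053,0.02],
    [-0.046,0.053,0.08],
    [-0.046,0.053,0.15],
    [-0.046,0.053,0.22],
    [-0.046,0.053,0.29],
    [-0.046,0.053,0.35],
    [-0.046,0.053,0.39],
    [-0.046,0.053,0.41],
    [-0.046,0.053,0.41]
  ],
  "rot": [
    [0,0,0],
    [0,0,0],
    [0,0,0],
    [0,0,0],
    [0,0,0],
    [0,0,0],
    [0,0,0],
    [0,0,0],
    [0,0,0],
    [0,0,0]
  ]
}}

```text
time: 5.1
position: [528.5, 269.6, 141.4]
ee_rot: [-0.0, 0.034, 0.999, -0.0]
contact_force: [0.2, -0.7, 0.5]
width: 59.6
gripper_force: 0.0
```

Request:
{"method": "carry_out", "body": {
  "grip": [0.4,0.5,0.6,0.7,0.7,0.7,0.7,0.7,0.7,0.7],
  "grip_force": 40,
  "dp": [
    [0,0,0],
    [0,0,0],
    [0,0,0],
    [0,0,0],
    [0,0,0],
    [0,0,0],
    [0,0,0],
    [0,0,0],
    [0,0,0],
    [0,0,0]
  ],
  "rot": [
    [0,0,0],
    [0,0,0],
    [0,0,0],
    [0,0,0],
    [0,0,0],
    [0,0,0],
    [0,0,0],
    [0,0,0],
    [0,0,0],
    [0,0,0]
  ]
}}

```text
time: 6.1
position: [529.8, 273.5, 144.5]
ee_rot: [0.002, 0.034, 0.999, 0.004]
contact_force: [-0.2, 14.8, 3.0]
width: 36.7
gripper_force: 40.1
```

```bash
python3 - <<'E'
from h import *
from station import telemetry,viewer
st=telemetry.state();print(st)
S=viewer.read_camera("side");T=viewer.read_camera("top")
a=cv2.resize(S["frame"][120:210,215:315,::-1],None,fx=4,fy=4,interpolation=cv2.INTER_CUBIC)
b=cv2.resize(T["frame"][180:280,165:265,::-1],None,fx=4,fy=4,interpolation=cv2.INTER_CUBIC)
im=np.zeros((400,800,3),np.uint8);im[:360,:400]=a;im[:,400:]=b;cv2.imwrite("pics/k.png",im)
E
```

```text
{'time': 6.1, 'q': array([ 0.27147051,  0.37703923,  1.66767779,  0.00762743,  1.08983482,
       -1.23531234]), 'joint_velocities': array([-1.52100980e-03,  2.92615512e-04,  7.84066353e-04,  8.03722756e-04,
        7.41779465e-05, -1.07924091e-04]), 'joint_torque': array([-7.86601156e+00, -4.16853225e+01, -2.59389836e+01, -3.62890273e+00,
        8.91409926e-01,  1.98756246e-02]), 'position': array([529.76741225, 273.54847525, 144.48130134]), 'ee_rot': array([0.00234726, 0.03375237, 0.99941829, 0.00428448]), 'contact_force': array([-0.23819204, 14.83430163,  3.00440221]), 'wrist_torque': array([ 2.34693267,  0.0996837 , -0.04723212]), 'gripper_force': 40.058167576789856, 'width': 36.694296073586024}
```

View pics/k.png

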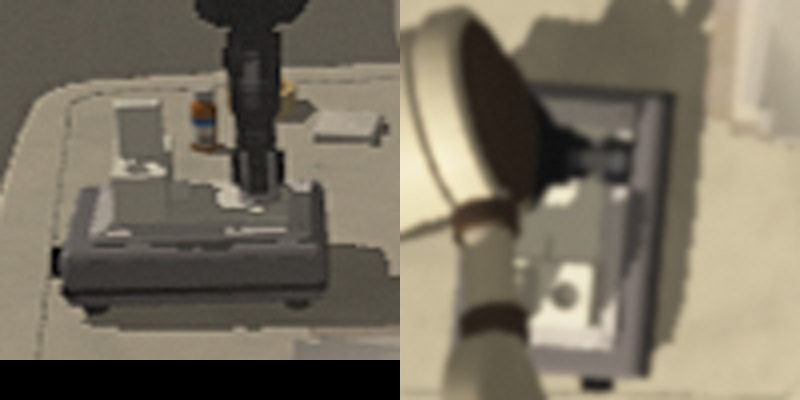

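Request:
{"method": "carry_out", "body": {
  "grip": [0.7,0.7,0.7,0.7,0.7,0.7,0.7,0.7,0.7,0.7],
  "grip_force": 60,
  "dp": [
    [-0.003,0.01,0],
    [-0.005,0.02,0],
    [-0.005,0.02,0],
    [-0.005,0.02,-0.001],
    [-0.005,0.02,-0.002],
    [-0.005,0.02,-0.003],
    [-0.005,0.02,-0.004],
    [-0.005,0.02,-0.005],
    [-0.005,0.02,-0.006],
    [-0.005,0.02,-0.006]
  ],
  "rot": [
    [0,0,0],
    [0,0,0],
    [0,0,0.05],
    [0,0,0.13],
    [0,0,0.22],
    [0,0,0.31],
    [0,0,0.4],
    [0,0,0.5],
    [0,0,0.6],
    [0,0,0.6]
  ]
}}

```text
time: 7.2
position: [530.0, 274.1, 145.2]
ee_rot: [0.0, 0.266, 0.964, 0.0]
contact_force: [-4.2, 0.5, 7.9]
width: 36.2
gripper_force: 60.8
```

```bash
cat > s.py <<'E'
from h import *
from station import telemetry
np.set_printoptions(suppress=True,precision=3)
st=telemetry.state()
for k in("time","position","q","contact_force","wrist_torque","width","gripper_force"): print(k,st[k])
plan(st,st["position"])
E
python3 s.py
```

```text
time 7.2
position [529.991 274.149 145.244]
q [ 0.275  0.381  1.66   0.     1.1   -0.757]
contact_force [-4.229  0.467  7.897]
wrist_torque [-0.169  1.018  0.208]
width 36.17972244725588
gripper_force 60.766353607177734
yaw 2.6024 dp [0. 0. 0.] rot [ 0.001 -0.    -0.   ]
```

Request:
{"method": "carry_out", "body": {
  "grip": [0.7,0.7,0.7,0.7,0.7,0.7,0.7,0.7,0.7,0.7],
  "dp": [
    [0.004,-0.003,-0.006],
    [0.004,-0.003,-0.012],
    [0.004,-0.003,-0.014],
    [0.004,-0.003,-0.015],
    [0.004,-0.003,-0.016],
    [0.004,-0.003,-0.017],
    [0.004,-0.003,-0.018],
    [0.004,-0.003,-0.019],
    [0.004,-0.003,-0.02],
    [0.004,-0.003,-0.021]
  ],
  "rot": [
    [0,0,0.08],
    [0,0,0.18],
    [0,0,0.28],
    [0,0,0.38],
    [0,0,0.48],
    [0,0,0.58],
    [0,0,0.68],
    [0,0,0.78],
    [0,0,0.88],
    [0,0,0.9]
  ]
}}

```text
time: 8.2
position: [529.1, 273.8, 147.6]
ee_rot: [0.0, 0.583, 0.812, 0.0]
contact_force: [1.0, 1.4, -3.3]
width: 36.1
gripper_force: 60.4
```

```bash
python3 s.py
```

```text
time 8.2
position [529.084 273.783 147.551]
q [ 0.275  0.376  1.663  0.     1.103 -0.05 ]
contact_force [ 0.96   1.405 -3.29 ]
wrist_torque [ 0.214 -0.097  0.216]
width 36.0894863921764
gripper_force 60.38799047470093
yaw 1.8956 dp [0. 0. 0.] rot [ 0.001 -0.    -0.   ]
```

Request:
{"method": "carry_out", "body": {
  "grip": [0.7,0.7,0.7,0.7,0.7,0.7,0.7,0.7,0.7,0.7],
  "dp": [
    [0,0,0],
    [0,0,0],
    [0,0,0],
    [0,0,-0.001],
    [0,0,-0.001],
    [0,0,-0.002],
    [0,0,-0.002],
    [0,0,-0.003],
    [0,0,-0.003],
    [0,0,-0.003]
  ],
  "rot": [
    [0,0,0.07],
    [0,0,0.14],
    [0,0,0.21],
    [0,0,0.28],
    [0,0,0.35],
    [0,0,0.42],
    [0,0,0.49],
    [0,0,0.55],
    [0,0,0.57],
    [0,0,0.57]
  ]
}}

```text
time: 9.2
position: [528.8, 273.8, 148.4]
ee_rot: [-0.0, 0.749, 0.663, 0.0]
contact_force: [-3.4, 2.4, 3.1]
width: 36.3
gripper_force: 60.7
```

```bash
python3 s.py
```

```text
time 9.2
position [528.81  273.844 148.43 ]
q [0.275 0.374 1.662 0.001 1.105 0.395]
contact_force [-3.417  2.397  3.148]
wrist_torque [0.43  0.752 0.234]
width 36.255635569141674
gripper_force 60.687371492385864
yaw 1.4499 dp [0. 0. 0.] rot [-0.001 -0.001  0.   ]
```

Request:
{"method": "carry_out", "body": {
  "grip": [0.7,0.7,0.7,0.7,0.7,0.7,0.7,0.7,0.7,0.7],
  "dp": [
    [0.002,-0.004,-0.002],
    [0.002,-0.004,-0.005],
    [0.002,-0.004,-0.005],
    [0.002,-0.004,-0.005],
    [0.002,-0.004,-0.005],
    [0.002,-0.004,-0.005],
    [0.002,-0.004,-0.005],
    [0.002,-0.004,-0.005],
    [0.002,-0.004,-0.005],
    [0.002,-0.004,-0.005]
  ],
  "rot": [
    [0,0,0.03],
    [0,0,0.06],
    [0,0,0.1],
    [0,0,0.14],
    [0,0,0.17],
    [0,0,0.19],
    [0,0,0.19],
    [0,0,0.19],
    [0,0,0.19],
    [0,0,0.19]
  ]
}}

```text
time: 10.2
position: [528.5, 274.0, 149.0]
ee_rot: [0.0, 0.796, 0.605, 0.0]
contact_force: [1.3, 1.7, -1.5]
width: 36.3
gripper_force: 60.6
```

```bash
python3 s.py
```

```text
time 10.2
position [528.45  273.987 148.97 ]
q [ 0.276  0.373  1.663 -0.     1.105  0.547]
contact_force [ 1.345  1.712 -1.544]
wrist_torque [ 0.276 -0.04   0.221]
width 36.29112080608338
gripper_force 60.61331033706665
yaw 1.2994 dp [0. 0. 0.] rot [ 0.001 -0.    -0.   ]
```

Still running (0.22 N m). Another 0.16 rad.

Request:
{"method": "carry_out", "body": {
  "grip": [0.7,0.7,0.7,0.7,0.7,0.7,0.7,0.7,0.7,0.7],
  "dp": [
    [0,0,0],
    [0,0,0],
    [0,0,-0.001],
    [0,0,-0.001],
    [0,0,-0.001],
    [0,0,-0.001],
    [0,0,-0.001],
    [0,0,-0.001],
    [0,0,-0.001],
    [0,0,-0.001]
  ],
  "rot": [
    [0,0,0.03],
    [0,0,0.06],
    [0,0,0.1],
    [0,0,0.14],
    [0,0,0.17],
    [0,0,0.2],
    [0,0,0.2],
    [0,0,0.2],
    [0,0,0.2],
    [0,0,0.2]
  ]
}}

```text
time: 11.2
position: [528.3, 274.1, 149.3]
ee_rot: [-0.0, 0.841, 0.541, 0.0]
contact_force: [0.2, 1.9, 2.5]
width: 36.3
gripper_force: 60.6
```

```bash
python3 s.py
```

```text
time 11.2
position [528.345 274.064 149.262]
q [0.276 0.372 1.663 0.    1.106 0.704]
contact_force [0.195 1.909 2.473]
wrist_torque [ 0.341 -0.013  0.204]
width 36.313568968834964
gripper_force 60.62212944030762
yaw 1.1423 dp [0. 0. 0.] rot [ 0. -0. -0.]
```

Request:
{"method": "carry_out", "body": {
  "grip": [0.7,0.7,0.7,0.7,0.7,0.7,0.7,0.7,0.7,0.7],
  "dp": [
    [0,0,-0.001],
    [0,0,-0.003],
    [0,0,-0.004],
    [0,0,-0.005],
    [0,0,-0.005],
    [0,0,-0.005],
    [0,0,-0.005],
    [0,0,-0.005],
    [0,0,-0.005],
    [0,0,-0.005]
  ],
  "rot": [
    [0,0,0.03],
    [0,0,0.06],
    [0,0,0.1],
    [0,0,0.14],
    [0,0,0.17],
    [0,0,0.2],
    [0,0,0.2],
    [0,0,0.2],
    [0,0,0.2],
    [0,0,0.2]
  ]
}}

```text
time: 12.2
position: [528.2, 274.1, 149.9]
ee_rot: [-0.0, 0.881, 0.473, 0.0]
contact_force: [2.1, 4.9, -4.7]
width: 36.4
gripper_force: 60.4
```

```bash
python3 s.py
```

```text
time 12.2
position [528.21  274.054 149.914]
q [0.276 0.371 1.663 0.    1.107 0.861]
contact_force [ 2.112  4.873 -4.653]
wrist_torque [ 0.746 -0.348  0.174]
width 36.43476495296856
gripper_force 60.44511079788208
yaw 0.9851 dp [0. 0. 0.] rot [-0. -0.  0.]
```

Request:
{"method": "carry_out", "body": {
  "grip": [0.7,0.7,0.7,0.7,0.7,0.7,0.7,0.7,0.7,0.7],
  "dp": [
    [0.003,-0.001,0.002],
    [0.006,-0.001,0.002],
    [0.006,-0.001,0.002],
    [0.006,-0.001,0.002],
    [0.006,-0.001,0.002],
    [0.006,-0.001,0.001],
    [0.006,-0.001,0.001],
    [0.006,-0.001,0.001],
    [0.006,-0.001,0.001],
    [0.006,-0.001,0.001]
  ],
  "rot": [
    [0,0,0.03],
    [0,0,0.06],
    [0,0,0.1],
    [0,0,0.14],
    [0,0,0.17],
    [0,0,0.2],
    [0,0,0.2],
    [0,0,0.2],
    [0,0,0.2],
    [0,0,0.2]
  ]
}}

```text
time: 13.2
position: [528.4, 274.6, 149.9]
ee_rot: [0.0, 0.915, 0.402, -0.001]
contact_force: [-5.0, -4.3, 3.8]
width: 36.4
gripper_force: 61.0
```

```bash
python3 s.py
```

```text
time 13.2
position [528.414 274.637 149.854]
q [ 0.277  0.373  1.661 -0.001  1.109  1.02 ]
contact_force [-4.968 -4.319  3.792]
wrist_torque [-0.633  0.723  0.303]
width 36.392200319838814
gripper_force 61.02889537811279
yaw 0.8284 dp [0. 0. 0.] rot [-0.     0.002 -0.   ]
```

Request:
{"method": "carry_out", "body": {
  "grip": [0.7,0.7,0.7,0.7,0.7,0.7,0.7,0.7,0.7,0.7],
  "dp": [
    [-0.003,0,-0.002],
    [-0.004,0,-0.004],
    [-0.004,0,-0.004],
    [-0.004,0,-0.004],
    [-0.004,0,-0.004],
    [-0.004,0,-0.004],
    [-0.004,0,-0.004],
    [-0.004,0,-0.004],
    [-0.004,0,-0.004],
    [-0.004,0,-0.004]
  ],
  "rot": [
    [0,0,0],
    [0,0,0.02],
    [0,0,0.04],
    [0,0,0.06],
    [0,0,0.08],
    [0,0,0.1],
    [0,0,0.1],
    [0,0,0.1],
    [0,0,0.1],
    [0,0,0.1]
  ]
}}

```text
time: 14.2
position: [528.1, 274.5, 150.3]
ee_rot: [-0.0, 0.931, 0.366, -0.0]
contact_force: [2.3, -0.8, -9.0]
width: 36.4
gripper_force: 60.7
```

```bash
python3 s.py
```

```text
time 14.2
position [528.093 274.47  150.316]
q [0.276 0.371 1.662 0.    1.109 1.098]
contact_force [ 2.264 -0.779 -9.048]
wrist_torque [-0.007 -0.342  0.415]
width 36.43768046957673
gripper_force 60.74053466320038
yaw 0.7495 dp [0. 0. 0.] rot [-0.  0. -0.]
```

Request:
{"method": "carry_out", "body": {
  "grip": [0.7,0.7,0.7,0.7,0.3,0.3,0.3,0.3,0.3,0.3],
  "dp": [
    [0,0,0.004],
    [0,0,0.008],
    [0,0,0.008],
    [0,0,0.008],
    [0,0,0.008],
    [0,0,0.008],
    [0,0,0.008],
    [0,0,0.008],
    [0,0,0.0],
    [0,0,-0.02]
  ],
  "rot": [
    [0,0,-0.08],
    [0,0,-0.16],
    [0,0,-0.25],
    [0,0,-0.25],
    [0,0,-0.25],
    [0,0,-0.25],
    [0,0,-0.25],
    [0,0,-0.25],
    [0,0,-0.25],
    [0,0,-0.25]
  ]
}}

```text
time: 15.2
position: [528.0, 274.5, 154.6]
ee_rot: [-0.0, 0.89, 0.455, -0.0]
contact_force: [-0.3, -0.7, 0.1]
width: 59.6
gripper_force: 0.0
```

```bash
python3 s.py; python3 - <<'E'
from h import *
from station import telemetry
plan(telemetry.state(),[448.5,277.5,230],yaw=-.063)
E
```

```text
time 15.2
position [527.99  274.469 154.56 ]
q [0.276 0.365 1.661 0.    1.117 0.902]
contact_force [-0.335 -0.742  0.148]
wrist_torque [0.027 0.037 0.018]
width 59.57084087904502
gripper_force 0.0
yaw 0.9456 dp [0. 0. 0.] rot [-0.001  0.001 -0.   ]
yaw 0.9456 dp [-0.2205 -0.3313 -0.3769] rot [-2.0000e-04  1.0000e-03  1.2842e+00]
```

Request:
{"method": "carry_out", "body": {
  "grip": [0.3,0.3,0.3,0.3,0.3,0.3,0.3,0.3,0.3,0.3],
  "dp": [
    [0,0,-0.15],
    [0,0,-0.3],
    [-0.02,-0.03,-0.37],
    [-0.05,-0.08,-0.38],
    [-0.09,-0.14,-0.38],
    [-0.13,-0.2,-0.38],
    [-0.17,-0.27,-0.38],
    [-0.2,-0.31,-0.38],
    [-0.214,-0.335,-0.38],
    [-0.214,-0.335,-0.38]
  ],
  "rot": [
    [0,0,0],
    [0,0,0.04],
    [0,0,0.16],
    [0,0,0.3],
    [0,0,0.44],
    [0,0,0.58],
    [0,0,0.72],
    [0,0,0.86],
    [0,0,1.0],
    [0,0,1.0]
  ]
}}

```text
time: 16.2
position: [448.3, 279.2, 231.1]
ee_rot: [-0.0, 0.997, 0.08, 0.0]
contact_force: [1.1, -0.1, -0.6]
width: 60.1
gripper_force: 0.0
```

```bash
python3 - <<'E'
from h import *
from station import telemetry
st=telemetry.state();print(st["position"],st["q"])
plan(st,[448.7,279,176],yaw=-.062)
E
```

```text
[448.29434581 279.16679554 231.05999045] [3.27865246e-01 1.05564121e-01 1.80442151e+00 1.60147065e-04
 1.23138304e+00 1.73803800e+00]
yaw 0.1606 dp [0.0018 0.0012 0.2753] rot [-3.000e-04 -2.000e-04  2.834e-01]
```

Request:
{"method": "carry_out", "body": {
  "grip": [0.3,0.3,0.3,0.3,0.3,0.3,0.3,0.3,0.3,0.3],
  "dp": [
    [0.002,0.001,0],
    [0.002,0.001,0],
    [0.002,0.001,0.02],
    [0.002,0.001,0.07],
    [0.002,0.001,0.12],
    [0.002,0.001,0.17],
    [0.002,0.001,0.22],
    [0.002,0.001,0.25],
    [0.002,0.001,0.265],
    [0.002,0.001,0.265]
  ],
  "rot": [
    [0,0,0.12],
    [0,0,0.24],
    [0,0,0.283],
    [0,0,0.283],
    [0,0,0.283],
    [0,0,0.283],
    [0,0,0.283],
    [0,0,0.283],
    [0,0,0.283],
    [0,0,0.283]
  ]
}}

```text
time: 17.2
position: [449.0, 278.8, 177.2]
ee_rot: [0.0, 1.0, -0.031, -0.0]
contact_force: [-0.5, -0.5, -0.2]
width: 59.6
gripper_force: 0.0
```

```bash
python3 s.py; python3 - <<'E'
from h import *
from station import viewer
S=viewer.read_camera("side");T=viewer.read_camera("top")
a=cv2.resize(S["frame"][110:210,215:315,::-1],None,fx=4,fy=4,interpolation=cv2.INTER_CUBIC)
b=cv2.resize(T["frame"][180:280,165:265,::-1],None,fx=4,fy=4,interpolation=cv2.INTER_CUBIC)
cv2.imwrite("pics/f.png",np.hstack([a,b]))
E
```

```text
time 17.2
position [449.046 278.823 177.191]
q [0.327 0.177 1.842 0.    1.124 1.959]
contact_force [-0.486 -0.476 -0.168]
wrist_torque [ 0.033  0.027 -0.021]
width 59.627908200412094
gripper_force 0.0
yaw -0.0616 dp [0. 0. 0.] rot [0.    0.001 0.   ]
```

View pics/f.png

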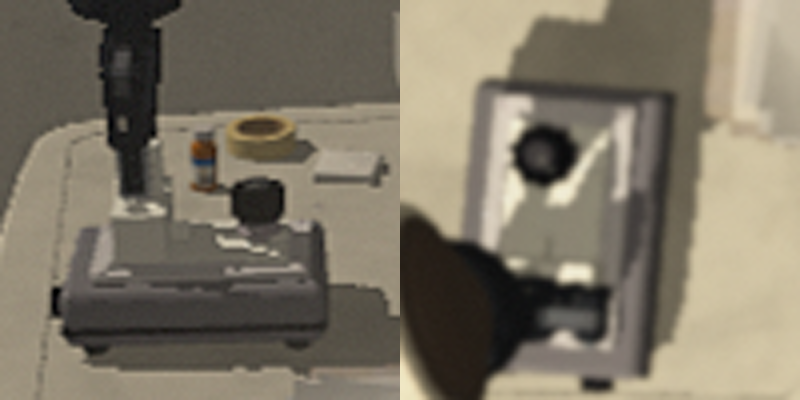

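Request:
{"method": "carry_out", "body": {
  "grip": [0.4,0.5,0.6,0.7,0.8,0.95,0.95,0.95,0.95,0.95],
  "grip_force": 40,
  "dp": [
    [0,0,0],
    [0,0,0],
    [0,0,0],
    [0,0,0],
    [0,0,0],
    [0,0,0],
    [0,0,0],
    [0,0,0],
    [0,0,0],
    [0,0,0]
  ],
  "rot": [
    [0,0,0],
    [0,0,0],
    [0,0,0],
    [0,0,0],
    [0,0,0],
    [0,0,0],
    [0,0,0],
    [0,0,0],
    [0,0,0],
    [0,0,0]
  ]
}}

```text
time: 18.3
position: [449.2, 278.9, 177.6]
ee_rot: [-0.0, 1.0, -0.031, -0.0]
contact_force: [-0.5, 0.1, -0.9]
width: 11.3
gripper_force: 41.8
```

```bash
python3 s.py
```

```text
time 18.3
position [449.173 278.888 177.609]
q [0.327 0.176 1.842 0.    1.124 1.959]
contact_force [-0.536  0.072 -0.917]
wrist_torque [ 0.13  -0.003 -0.018]
width 11.309307898077499
gripper_force 41.84059381484985
yaw -0.0618 dp [0. 0. 0.] rot [-0.  0. -0.]
```

Request:
{"method": "carry_out", "body": {
  "grip": [0.95,0.95,0.95,0.95,0.95,0.95,0.95,0.95,0.95,0.95],
  "grip_force": 60,
  "dp": [
    [0,0,0],
    [0,0,0],
    [0,0,-0.004],
    [0,0,-0.008],
    [0,0,-0.012],
    [0,0,-0.016],
    [0,0,-0.02],
    [0,0,-0.025],
    [0,0,-0.025],
    [0,0,-0.025]
  ],
  "rot": [
    [0,0,0],
    [0,0,0],
    [0,0,0],
    [0,0,0],
    [0,0,0],
    [0,0,0],
    [0,0,0],
    [0,0,0],
    [0,0,0],
    [0,0,0]
  ]
}}

```text
time: 19.3
position: [449.3, 278.9, 182.8]
ee_rot: [0.0, 1.0, -0.031, 0.0]
contact_force: [0.2, -0.3, -2.1]
width: 11.2
gripper_force: 60.6
```

```bash
python3 s.py
```

```text
time 19.3
position [449.302 278.866 182.771]
q [ 0.327  0.169  1.838 -0.     1.134  1.959]
contact_force [ 0.248 -0.275 -2.083]
wrist_torque [-0.054  0.049  0.028]
width 11.231007566819487
gripper_force 60.63542604446411
yaw -0.0618 dp [0. 0. 0.] rot [-0. -0.  0.]
```

Request:
{"method": "carry_out", "body": {
  "grip": [0.95,0.95,0.95,0.95,0.95,0.95,0.95,0.95,0.95,0.95],
  "dp": [
    [-0.005,0,0],
    [-0.012,0,0],
    [-0.02,0,0],
    [-0.03,0,0],
    [-0.04,0,0],
    [-0.05,0,0],
    [-0.06,0,0],
    [-0.07,0,0],
    [-0.08,0,0],
    [-0.08,0,0]
  ],
  "rot": [
    [0,0,0],
    [0,0,0],
    [0,0,0],
    [0,0,0],
    [0,0,0],
    [0,0,0],
    [0,0,0],
    [0,0,0],
    [0,0,0],
    [0,0,0]
  ]
}}

```text
time: 20.3
position: [433.0, 279.9, 182.7]
ee_rot: [0.0, 1.0, -0.031, -0.0]
contact_force: [0.3, 0.6, -2.5]
width: 10.9
gripper_force: 60.6
```

```bash
python3 s.py
```

```text
time 20.3
position [433.004 279.887 182.666]
q [0.339 0.136 1.875 0.    1.13  1.972]
contact_force [ 0.334  0.636 -2.501]
wrist_torque [-0.035  0.008 -0.039]
width 10.863364912897284
gripper_force 60.61257719993591
yaw -0.0617 dp [0. 0. 0.] rot [0. 0. 0.]
```

Free motion; continue the draw straight.

Request:
{"method": "carry_out", "body": {
  "grip": [0.95,0.95,0.95,0.95,0.95,0.95,0.95,0.95,0.95,0.95],
  "dp": [
    [-0.02,0,0],
    [-0.045,0,0],
    [-0.07,0,0],
    [-0.1,0,0],
    [-0.13,0,0],
    [-0.16,0,0],
    [-0.19,0,0],
    [-0.22,0,0],
    [-0.24,0,0],
    [-0.24,0,0]
  ],
  "rot": [
    [0,0,0],
    [0,0,0],
    [0,0,0],
    [0,0,0],
    [0,0,0],
    [0,0,0],
    [0,0,0],
    [0,0,0],
    [0,0,0],
    [0,0,0]
  ]
}}

```text
time: 21.3
position: [384.8, 282.9, 182.6]
ee_rot: [0.0, 1.0, -0.031, -0.0]
contact_force: [0.6, 0.1, -1.7]
width: 11.2
gripper_force: 60.6
```

```bash
python3 s.py;python3 - <<'E'
from h import *
from station import telemetry
st=telemetry.state()
plan(st,[st["position"][0],278,260])
E
```

```text
time 21.3
position [384.816 282.853 182.629]
q [0.38  0.04  1.979 0.    1.123 2.012]
contact_force [ 0.575  0.093 -1.723]
wrist_torque [-0.001 -0.022 -0.   ]
width 11.19286047637961
gripper_force 60.588111877441406
yaw -0.0615 dp [0. 0. 0.] rot [0. 0. 0.]
yaw -0.0615 dp [ 0.0014  0.0243 -0.3869] rot [0.0001 0.0004 0.    ]
```

Request:
{"method": "carry_out", "body": {
  "grip": [0.95,0.95,0.95,0.95,0.95,0.95,0.95,0.95,0.95,0.95],
  "dp": [
    [0,0,-0.07],
    [0,0,-0.17],
    [0,0,-0.27],
    [0,0.03,-0.35],
    [0.02,0.1,-0.39],
    [0.04,0.2,-0.39],
    [0.07,0.32,-0.39],
    [0.1,0.44,-0.39],
    [0.13,0.56,-0.39],
    [0.16,0.68,-0.39]
  ],
  "rot": [
    [0,0,0],
    [0,0,0],
    [0,0,0],
    [0,0,0],
    [0,0,0],
    [0,0,-0.02],
    [0,0,-0.05],
    [0,0,-0.09],
    [0,0,-0.13],
    [0,0,-0.17]
  ]
}}

```text
time: 22.3
position: [409.2, 144.1, 260.8]
ee_rot: [0.0, 0.999, 0.036, 0.0]
contact_force: [0.2, -0.4, -2.3]
width: 11.2
gripper_force: 60.7
```

```bash
python3 s.py;python3 - <<'E'
from h import *
from station import telemetry
st=telemetry.state()
plan(st,[440,-46,258],dyaw=.17)
E
```

```text
time 22.3
position [409.171 144.074 260.846]
q [ 0.059 -0.186  2.024 -0.     1.302  1.556]
contact_force [ 0.222 -0.421 -2.345]
wrist_torque [-0.037 -0.028  0.036]
width 11.214341878525998
gripper_force 60.684789419174194
yaw 0.073 dp [0. 0. 0.] rot [ 0.    -0.001 -0.   ]
yaw 0.073 dp [0.0844 0.9591 0.0144] rot [ 2.000e-04 -7.000e-04 -2.165e-01]
```

Request:
{"method": "carry_out", "body": {
  "grip": [0.95,0.95,0.95,0.95,0.95,0.95,0.95,0.95,0.95,0.95],
  "dp": [
    [0.01,0.1,0],
    [0.02,0.2,0],
    [0.03,0.3,0],
    [0.04,0.4,0],
    [0.05,0.5,0.01],
    [0.06,0.6,0.01],
    [0.07,0.7,0.01],
    [0.08,0.8,0.01],
    [0.08,0.88,0.01],
    [0.08,0.96,0.01]
  ],
  "rot": [
    [0,0,-0.02],
    [0,0,-0.05],
    [0,0,-0.07],
    [0,0,-0.1],
    [0,0,-0.12],
    [0,0,-0.15],
    [0,0,-0.17],
    [0,0,-0.19],
    [0,0,-0.21],
    [0,0,-0.22]
  ]
}}

```text
time: 23.3
position: [438.8, -46.2, 258.8]
ee_rot: [0.0, 0.993, 0.122, 0.0]
contact_force: [0.1, -0.1, -2.9]
width: 11.2
gripper_force: 60.7
```

```bash
python3 s.py;python3 - <<'E'
from h import *
from station import telemetry
st=telemetry.state()
plan(st,[480,-227,200],yaw=.395)
E
```

```text
time 23.3
position [438.801 -46.249 258.796]
q [-0.38  -0.161  2.008 -0.     1.295  0.946]
contact_force [ 0.064 -0.079 -2.864]
wrist_torque [-0.019  0.021 -0.03 ]
width 11.152741400894765
gripper_force 60.65781354904175
yaw 0.2445 dp [0. 0. 0.] rot [ 0. -0. -0.]
yaw 0.2445 dp [-0.0189  0.9267  0.2943] rot [ 0.0004 -0.0003 -0.1917]
```

Request:
{"method": "carry_out", "body": {
  "grip": [0.95,0.95,0.95,0.95,0.95,0.95,0.95,0.95,0.95,0.95],
  "dp": [
    [0,0.12,0],
    [0,0.24,0],
    [-0.01,0.36,0.02],
    [-0.01,0.48,0.05],
    [-0.01,0.6,0.1],
    [-0.02,0.71,0.15],
    [-0.02,0.81,0.2],
    [-0.02,0.88,0.25],
    [-0.02,0.92,0.28],
    [-0.02,0.925,0.295]
  ],
  "rot": [
    [0,0,-0.02],
    [0,0,-0.05],
    [0,0,-0.08],
    [0,0,-0.11],
    [0,0,-0.14],
    [0,0,-0.17],
    [0,0,-0.19],
    [0,0,-0.19],
    [0,0,-0.19],
    [0,0,-0.19]
  ]
}}

```text
time: 24.3
position: [479.4, -226.3, 199.1]
ee_rot: [-0.0, 0.981, 0.195, -0.0]
contact_force: [-0.3, 1.0, -2.1]
width: 10.7
gripper_force: 60.6
```

```bash
python3 s.py;python3 - <<'E'
from h import *
from station import telemetry,viewer
st=telemetry.state()
plan(st,[480,-227,128.5],yaw=.395)
S=viewer.read_camera("side");T=viewer.read_camera("top")
a=cv2.resize(S["frame"][180:360,200:380,::-1],(400,400),interpolation=cv2.INTER_CUBIC)
b=cv2.resize(T["frame"][165:285,340:460,::-1],(400,400),interpolation=cv2.INTER_CUBIC)
cv2.imwrite("pics/p.png",np.hstack([a,b]))
E
```

```text
time 24.3
position [ 479.444 -226.328  199.1  ]
q [-0.669  0.151  1.823 -0.     1.169  0.509]
contact_force [-0.343  1.022 -2.069]
wrist_torque [ 0.042  0.02  -0.007]
width 10.658783668808681
gripper_force 60.60036063194275
yaw 0.3927 dp [0. 0. 0.] rot [-0.001  0.001 -0.   ]
yaw 0.3927 dp [0.0014 0.0044 0.353 ] rot [-0.0008  0.0006 -0.0029]
```

View pics/p.png

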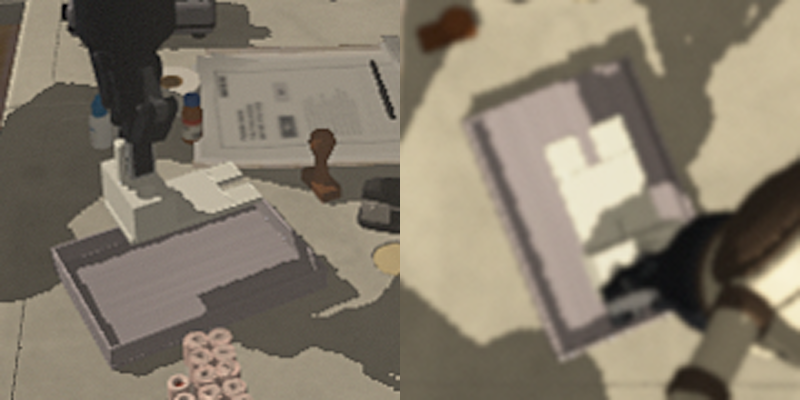

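Request:
{"method": "carry_out", "body": {
  "grip": [0.95,0.95,0.95,0.95,0.95,0.95,0.95,0.95,0.95,0.95],
  "dp": [
    [0,0,0.04],
    [0,0,0.09],
    [0,0,0.14],
    [0,0,0.19],
    [0,0,0.24],
    [0,0,0.28],
    [0,0,0.31],
    [0,0,0.335],
    [0,0,0.345],
    [0,0,0.35]
  ],
  "rot": [
    [0,0,0],
    [0,0,0],
    [0,0,0],
    [0,0,0],
    [0,0,0],
    [0,0,0],
    [0,0,0],
    [0,0,0],
    [0,0,0],
    [0,0,0]
  ]
}}

```text
time: 25.4
position: [479.6, -225.8, 129.6]
ee_rot: [0.0, 0.981, 0.196, 0.0]
contact_force: [0.4, 0.6, -3.1]
width: 11.2
gripper_force: 60.7
```

Request:
{"method": "carry_out", "body": {
  "grip": [0.95,0.95,0.95,0.95,0.95,0.95,0.95,0.95,0.95,0.95],
  "dp": [
    [0,0,0.002],
    [0,0,0.004],
    [0,0,0.006],
    [0,0,0.008],
    [0,0,0.01],
    [0,0,0.012],
    [0,0,0.014],
    [0,0,0.016],
    [0,0,0.017],
    [0,0,0.017]
  ],
  "rot": [
    [0,0,0],
    [0,0,0],
    [0,0,0],
    [0,0,0],
    [0,0,0],
    [0,0,0],
    [0,0,0],
    [0,0,0],
    [0,0,0],
    [0,0,0]
  ]
}}

```text
time: 26.4
position: [479.5, -225.7, 126.3]
ee_rot: [-0.0, 0.981, 0.196, -0.0]
contact_force: [0.4, 0.9, -2.4]
width: 11.0
gripper_force: 60.7
```

```bash
python3 s.py
```

```text
time 26.4
position [ 479.506 -225.705  126.255]
q [-0.668  0.258  1.862  0.     1.021  0.509]
contact_force [ 0.436  0.888 -2.36 ]
wrist_torque [0.046 0.021 0.012]
width 11.030289351171726
gripper_force 60.698039531707764
yaw 0.3937 dp [0. 0. 0.] rot [-0.  0. -0.]
```

Not yet touching; lower another 2.4 mm.

Request:
{"method": "carry_out", "body": {
  "grip": [0.95,0.95,0.95,0.95,0.95,0.95,0.95,0.95,0.95,0.95],
  "dp": [
    [0,0,0.002],
    [0,0,0.003],
    [0,0,0.005],
    [0,0,0.006],
    [0,0,0.008],
    [0,0,0.01],
    [0,0,0.012],
    [0,0,0.012],
    [0,0,0.012],
    [0,0,0.012]
  ],
  "rot": [
    [0,0,0],
    [0,0,0],
    [0,0,0],
    [0,0,0],
    [0,0,0],
    [0,0,0],
    [0,0,0],
    [0,0,0],
    [0,0,0],
    [0,0,0]
  ]
}}

```text
time: 27.4
position: [479.6, -225.7, 124.6]
ee_rot: [-0.0, 0.981, 0.196, -0.0]
contact_force: [-2.5, 1.5, 4.9]
width: 11.4
gripper_force: 61.8
```

```bash
python3 s.py
```

```text
time 27.4
position [ 479.569 -225.737  124.634]
q [-0.668  0.261  1.862 -0.     1.018  0.509]
contact_force [-2.476  1.467  4.893]
wrist_torque [0.298 0.51  0.005]
width 11.359961180911265
gripper_force 61.84446573257446
yaw 0.3938 dp [0. 0. 0.] rot [-0.  0. -0.]
```

Request:
{"method": "carry_out", "body": {
  "grip": [0.85,0.75,0.65,0.5,0.4,0.4,0.4,0.4,0.4,0.4],
  "dp": [
    [0,0,0],
    [0,0,0],
    [0,0,0],
    [0,0,0],
    [0,0,0],
    [0,0,0],
    [0,0,0],
    [0,0,0],
    [0,0,0],
    [0,0,0]
  ],
  "rot": [
    [0,0,0],
    [0,0,0],
    [0,0,0],
    [0,0,0],
    [0,0,0],
    [0,0,0],
    [0,0,0],
    [0,0,0],
    [0,0,0],
    [0,0,0]
  ]
}}

```text
time: 28.4
position: [479.5, -225.8, 123.9]
ee_rot: [0.0, 0.981, 0.196, 0.0]
contact_force: [-1.0, -0.2, 0.4]
width: 51.0
gripper_force: 0.0
```

Request:
{"method": "carry_out", "body": {
  "grip": [0.4,0.4,0.4,0.4,0.4,0.4,0.4,0.4,0.4,0.4],
  "dp": [
    [0,0,-0.02],
    [0,0,-0.06],
    [0,0,-0.13],
    [0,0,-0.22],
    [0,0,-0.32],
    [0,0,-0.42],
    [0,0,-0.52],
    [0,0,-0.6],
    [0,0,-0.66],
    [0,0,-0.7]
  ],
  "rot": [
    [0,0,0],
    [0,0,0],
    [0,0,0],
    [0,0,0],
    [0,0,0],
    [0,0,0],
    [0,0,0],
    [0,0,0],
    [0,0,0],
    [0,0,0]
  ]
}}

```text
time: 29.4
position: [479.9, -226.0, 265.8]
ee_rot: [0.001, 0.981, 0.196, 0.001]
contact_force: [-0.4, -0.8, -0.3]
width: 51.3
gripper_force: 0.0
```

Request:
{"method": "carry_out", "body": {
  "grip": [0.4,0.4,0.4,0.4,0.4,0.4,0.4,0.4,0.4,0.4],
  "dp": [
    [0,0.05,0],
    [0,0.15,0],
    [0,0.28,0],
    [0,0.42,0],
    [0,0.56,0],
    [0,0.7,0],
    [0,0.82,0],
    [0,0.9,0],
    [0,0.9,0],
    [0,0.9,0]
  ],
  "rot": [
    [0,0,0],
    [0,0,0],
    [0,0,0],
    [0,0,0],
    [0,0,0],
    [0,0,0],
    [0,0,0],
    [0,0,0],
    [0,0,0],
    [0,0,0]
  ]
}}

```text
time: 30.4
position: [548.2, -391.9, 262.6]
ee_rot: [-0.001, 0.981, 0.195, -0.001]
contact_force: [-0.1, 0.3, -0.1]
width: 51.3
gripper_force: 0.0
```

```bash
python3 s.py;python3 - <<'E'
from h import *
from station import viewer
S=viewer.read_camera("side");T=viewer.read_camera("top");C=cloud(T)
for nm,x,y,z0,z1 in(("knob",528,272,90,112),("fin",480,-227,70,95),("block",480,-227,35,55)):
    m=(abs(C[...,0]-x)<45)&(abs(C[...,1]-y)<45)&(C[...,2]>z0)&(C[...,2]<z1); print(nm,m.sum(),C[m].mean(0),np.median(C[m][:,2]))
a=cv2.resize(S["frame"][120:360,200:380,::-1],(300,400),interpolation=cv2.INTER_CUBIC)
b=cv2.resize(T["frame"][165:285,340:460,::-1],(400,400),interpolation=cv2.INTER_CUBIC)
cv2.imwrite("pics/e.png",np.hstack([a,b]))
E
```

```text
time 30.4
position [ 548.194 -391.93   262.601]
q [-0.8    0.442  1.332  0.     1.37   0.378]
contact_force [-0.083  0.335 -0.104]
wrist_torque [ 0.049 -0.018 -0.079]
width 51.25073432816475
gripper_force 0.0
yaw 0.3932 dp [0. 0. 0.] rot [-0.003  0.001 -0.   ]
knob 205 [529.72285069 273.03585461 101.91214961] 102.2110135753843
fin 80 [ 480.87988957 -223.44334686   81.68870145] 83.02562862747652
block 274 [ 480.85706624 -221.98584929   43.38539596] 43.5051406190247
```

View pics/e.png

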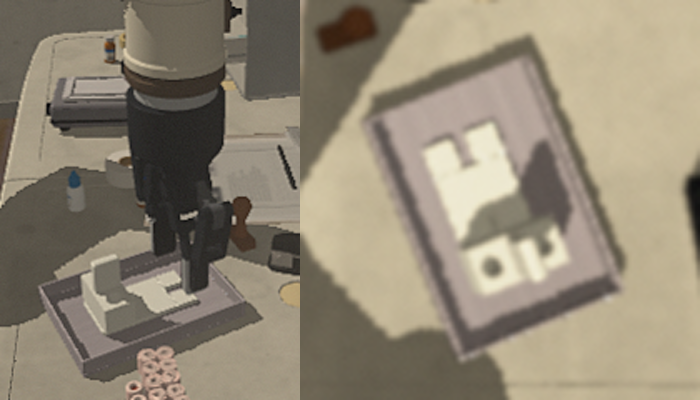

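The holder stands flat and centred in the tray (fin top at 83 mm, block top at 43 mm). The knob's top is at 102 mm, which puts it at its stop.

```bash
python3 -c "
from station import ticket
print(ticket.finish_job())"
```

```text
the job is handed in; nothing more can be done
None
```

The job is handed in at about 30 s of the 72 s allowed: the knob is loosened to its stop, and the holder was drawn out freely and stands released, flat and upright in the tray (no verdict came back).

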